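# Ready the leak tester: rock the bung out, set range four

## Task

Get the bench leak tester ready for a run: draw the tight rubber bung out of the test port on its top, rocking it from side to side as you pull so that the tester is neither lifted nor dragged about, and drop the bung into the jar that has no lid. Then turn the selector knob on the sloping panel clockwise to its fourth range, which is four clicks up from the off stop, without running past it, and let go.

Things in the scene. Friction and masses are not known exactly. Their poses are not given: they have to be found in the camera images.
- tester: Grey bench leak tester, black cheeks, 207 x 221 x 143 mm (x, y, z), loose, 3.2 kg. Origin: centre of its underside; x from low front to back, y left, z up. Front 46 mm high, then a panel sloping 35 degrees up to a flat deck 139 mm high at the back. Gauge (68 mm wide, 11 mm high) on the panel 98 mm left of the knob's axis; two hose barbs 22 mm high on the deck, 78 mm left and right of the port.
- test_port (a point): Centre of the rim of the test port, an upright aluminium collar (35 mm outside, 27 mm bore) amid the deck, rim 21 mm above the deck, 160 mm above the bench. z: port axis, up; axes as the tester's. Sprung rubber lips 5 mm below the rim clasp the bung: a straight pull lifts the tester's back edge (at about 30 N) before they let go; while the bung is rocked they slip at about 10 to 15 N.
- bung: Black rubber bung, 40 g, 48 mm long. Origin: bottom of its stem, z along it to the grip. Stem 18 mm across, 16 mm long, in the port; flange 28 mm across (16 to 19 mm up) on the rim; round grip 22 mm across (19 to 48 mm up). Loose, but tight in the port until raised 11 mm. Rocking: tilt it about the rim 6 to 9 degrees (at least 3) to one side, then the other, rising 1 to 1.5 mm each swing.
- bung_grip (a point): Point on the bung's axis 40 mm above the bottom of its stem (21 mm above the top of the flange, 8 mm below the top of the grip): where to pinch it. Axes as the bung's.
- bung_mid (a point): Middle of the bung's length, on its axis, 24 mm above the bottom of its stem. Axes as the bung's.
- open_jar: White plastic jar without a lid, 68 mm across, 78 mm high, 55 g, loose, upright; the only open one of three jars standing in a group. Mouth about 48 mm across, inner floor 5 mm up. Origin: centre of the underside, z up.
- lidded_jar_a: White jar with its lid on, 68 mm across, 84 mm high, 55 g, loose; a bystander. Origin: centre of the underside, z up.
- lidded_jar_b: White jar with its lid on, the same as lidded_jar_a; a bystander. Origin: centre of the underside, z up.
- selector (a joint): Angle (rad) of the black pointer knob on the right of the panel: 0 at the off stop (broad short mark, fully anticlockwise), growing clockwise seen from outside. A detent every 0.349 rad (20 degrees): off and ranges 1 to 6, a dark tick at each; range 4 is 1.396. Starts at off, range 1 or 2. A click takes about 0.13 N m; let go, the knob settles into the nearest position.
- selector_grip (a point): Point on the knob's axis to pinch it at, 27 mm above the panel. x: where the pointer points; z: knob axis out of the panel, tilted 35 degrees from vertical towards the tester's front. The knob is a bar 43 mm long along x, 12.5 mm thick along y, 5 to 31 mm above the panel, on a skirt 43 mm across and 6 mm high; a white line marks the pointer end.
Not all that is in view belongs to the job. Leave any turquoise look-alike of the open_jar alone.

How it is judged:
On the way, in this order (a step that is already met when the one before it is completed fails the run):
1. the bung has been rocked at least 3 degrees while still seated, raised less than 6 mm (angle between the z axis of bung_mid and the z axis of test_port, either way round above 0.05 rad and z of bung_mid in the frame of test_port below 0.014 m), for 0.02 s.
2. the bung is clear of the port (z of bung_mid in the frame of test_port above 0.03 m), for 0.1 s.
3. the bung lies in the open jar (horizontal distance between bung_mid and open_jar below 0.03 m and z of bung_mid in the frame of open_jar between 0 and 0.062 m), for 0.2 s.
4. the selector stands at range 4 (value of joint selector between 1.276 and 1.516 rad), for 0.2 s.
At the end, for the whole second after the job is handed in: The bung lies at rest inside the open jar (its middle within 30 mm of the jar's axis and between 0 and 62 mm above the jar's underside), the jar stands upright on the bench (within 0.15 rad), the tester stands level on its feet, and the selector rests at range 4 (1.396 rad, within 0.12 rad) (all of step 3 and all of step 4 and angle between open_jar's own z axis and vertical below 0.15 rad and height (world z) of open_jar below 0.01 m and angle between tester's own z axis and vertical below 0.05 rad and linear speed of each of bung, open_jar, tester below 0.03 m/s and velocity of joint selector between -0.1 and 0.1 rad/s); the robot touches nothing.
It fails at once if the tester is lifted: its port rises more than 7 mm (height (world z) of test_port above 0.167 m).
It fails at once if the tester is dragged about: its port moves more than 40 mm (distance of test_port from where it was at the start of the episode above 0.04 m).
It fails at once if the selector is run past range 4, more than half a click (value of joint selector above 1.6 rad).
It fails at once if a jar is knocked over (angle between any of open_jar, lidded_jar_a, lidded_jar_b's own z axis and vertical above 0.5 rad).
It fails at once if a lidded jar is pushed more than 50 mm (distance of any of lidded_jar_a, lidded_jar_b from where it was at the start of the episode above 0.05 m).
It also fails if it takes over 62 s, if anything falls off the work surface, if the arm or the gripper's body presses on something with over 40 N, if the wrist force passes 120 N, or if a joint passes its speed limit or range.

## Robot

A 6-joint arm with a two-finger parallel gripper is mounted at the origin on a cart in front of the work surface, level with it; the furniture and walls round the work are solid. World frame = base frame: x ahead of the robot, y to its left, z up, the work surface at z = 0. Lengths are in m, angles in rad, forces in N, time in s.
With the tool pointing down it reaches from about 0.275 to 0.975 m from the base axis. Payload 8.4 kg.
Tool frame: the origin (TCP) lies between the finger pads; the fingertips stand 11 mm ahead of it and the grasp point (between the pads) lies 8 mm behind it; z points along the fingers, x is the direction in which the jaws open and shut, and the axes are right-handed (so a half turn about z gives the same grasp; the last joint's range is limited). The gripper opens to 92 mm and grips with 3 to 60 N. Pads are 20 mm wide; open, the fingers measure 128 mm over their backs; the gripper's body (75 mm by 189 mm) begins 69 mm behind the grasp point.
Start: joints at [1.133, 0.353, 1.633, -0, 1.155, -0.002], TCP at [0.264, 0.567, 0.226] pointing down, gripper open.
Joint ranges: [-2.63, 2.63], [-0.92, 2.1], [0.06, 2.66], [-1.3, 4.44], [0, 2.69], [-3.02, 3.02]. Speed limits (rad/s): [2.22, 2.22, 2.79, 3.14, 3.14, 3.14].

## Interface

Orientations are given as a 3x3 rotation matrix whose columns are the frame's x, y, z axes.
In Python, from cell import telemetry, capture, camera_info, workorder, find_in, masks_of gives the robot as it stands.
- The arm moves only by the tool apply_moves, never from a script. Its argument "deltas" is a list of rows, each a list of 2 entries, a list of its own where there are three numbers: the shift along the tool's x, y, z in m, then the turn, a rotation vector about the tool's x, y, z in rad. A call has 1 to 8 rows; each row is the pose to reach, as a shift and turn from the pose commanded when the call began, along the tool's axes at that moment; what a row does not reach only later rows make up. A row lasts 1/10 s, in which the tool goes at most 50 mm and 8.59 degrees, less where a joint would pass 70% of its speed; a pose out of reach is approached as far as the arm can. A call with a gripper value outside its range is refused whole. "gripper" is the gripper's target within -1 to 1 (shut at 1, half-way at 0, fully open at -1), set as the call begins (left out, the last holds). The fingers move at their own pace and stop on an object; the grip force is fixed at half the most. Time passes only in rows, so rows that repeat a pose let the fingers close. It gives the time, the measured TCP pose, the force and the opening at its end, in the units of the state.
- telemetry.get_obs(): the state, without advancing time (a new reading comes with each control period).
- capture(name): name is "side" or "top" or "wrist"; returns the picture (400x640x3 uint8, red, green, blue); there is no depth.
- camera_info(name): a dict with "fx", "fy", "cx", "cy" (pixels), "extrinsics" (4x4, takes a point from world to camera coordinates). Camera axes: x right, y down, z forward; pixel columns grow to the right and rows downward; lengths in m; the calibration is good to about 2 mm. The wrist camera is an equidistant fisheye: a pixel r from the principal point sees the ray r / f radians off the axis. A picture is of the moment at which its call begins: read the wrist's pose just before it. camera_info takes no time and is no camera call; for the wrist camera it gives the pose at the moment of the call.
- workorder.hand_in(): hands the job in, once; it reports no verdict.
Trained networks look in the newest picture that a camera, given by its name, has taken for a name from the list of things; names that differ only in an ending like _2 or _b are one class to them, and where a whole thing is asked for, a point or a joint stands for the part that bears it (a point fixed in the world has none). Each returns a list of dicts, best first, with "confidence" (0 to 1); they miss things now and then, are a little off and sometimes report something else, mostly with a low value. They report only what shows in the picture. A call takes as long as a camera call. They do not tell look-alikes from the thing itself.
- find_in(target, camera): "box" ([left, top, width, height] in pixels, round what is visible of it).
- masks_of(target, camera): "pixels" (400x640 bool, what is visible of it) and "box" ([left, top, width, height] in pixels, round what is visible of it).
The state is a dict: "t": time; "qpos": joint angles; "qd": joint speeds; "joint_efforts": joint torques, N m; "eef_pos": TCP position; "ee_rot": TCP orientation; "ft_force": force on the tool from outside, world axes, zero at the start; "moment": the same for the moment, N m; "opening": opening from 0.0 (shut) to 1.0 (fully open).
Only numpy, scipy, OpenCV 4.12 (cv2) and the standard library are available. Lean on these libraries where they do the work, as an engineer would, in place of code of your own. Each camera call takes 0.05 s, during which the arm holds its last target. There are 200 camera calls.

## Working session

There is one attempt and no reset: what is moved stays moved. The work goes in short steps, Python scripts to look and compute and a tool call to move; the robot and the scene stay as the last step left them, time stands still between calls to the robot, and variables do not carry over. Pictures are saved under pics/ and viewed, about 8 in all and at most 12, crops included, and the job is handed in when it is done.

Besides the shell and the picture viewer there is one more tool, called after ">>>" as name([rows], argument=value, ...), one row to a line, values as JSON. apply_moves: Moves the arm, as the interface text tells. Its arguments: {"type":"object","properties":{"deltas":{"type":"array","items":{"type":"array"}},"gripper":{"type":"number"}},"required":["deltas"]}

```bash
ls; mkdir -p pics
cat > h.py <<'E'
import numpy as np,cv2
from cell import telemetry,capture,camera_info,workorder,find_in,masks_of
np.set_printoptions(precision=4,suppress=True)
def ray(ci,u,v):
    E=np.array(ci["extrinsics"]);R,t=E[:3,:3],E[:3,3]
    a=np.array([(u-ci["cx"])/ci["fx"],(v-ci["cy"])/ci["fy"]])
    if ci.get("fish"):
        r=np.hypot(*a);d=np.array([*(a/r*np.sin(r)),np.cos(r)]) if r>1e-9 else np.array([0,0,1.])
    else: d=np.array([*a,1.])
    d=R.T@d;return -R.T@t,d/np.linalg.norm(d)
def proj(ci,P):
    E=np.array(ci["extrinsics"]);p=E[:3,:3]@np.asarray(P)+E[:3,3]
    if ci.get("fish"):
        r=np.hypot(p[0],p[1]);th=np.arctan2(r,p[2]);a=p[:2]/max(r,1e-9)*th
    else:a=p[:2]/p[2]
    return np.array([a[0]*ci["fx"]+ci["cx"],a[1]*ci["fy"]+ci["cy"]])
def info(n):
    c=dict(camera_info(n));c["fish"]=(n=="wrist");return c
def atz(ci,u,v,z):
    o,d=ray(ci,u,v);return o+d*(z-o[2])/d[2]
def tri(rs):
    A=0;b=0;
    for o,d in rs:
        M=np.eye(3)-np.outer(d,d);A=A+M;b=b+M@o
    X=np.linalg.solve(A,b);return X,[np.linalg.norm((np.eye(3)-np.outer(d,d))@(X-o)) for o,d in rs]
def save(n,im):cv2.imwrite("pics/"+n+".png",cv2.cvtColor(im,cv2.COLOR_RGB2BGR))
E
python3 - <<'E'
from h import *
ims=[]
for n in("side","top","wrist"):
    c=info(n);im=capture(n);ims.append(im);print(n,c["fx"],c["cx"],c["cy"],"pos",ray(c,c["cx"],c["cy"]))
    cv2.imwrite(f"pics/raw_{n}.png",im[:,:,::-1])
    for t in("tester","bung","open_jar","lidded_jar_a","selector"):
        print(t,[(np.round(d["box"]).tolist(),round(d["confidence"],2)) for d in find_in(t,n)][:5])
big=np.vstack(ims[:2]);save("a",cv2.resize(big,(480*2-160,600*1000//1000)) if 0 else cv2.resize(big,(480,600)))
save("side",ims[0]);save("top",ims[1])
E
```

```text
pics
side 457.9137363914262 325.716046417306 198.04804162034947 pos (array([ 0.1593, -0.5763,  0.5467]), array([ 0.3419,  0.8721, -0.3501]))
tester []
bung [([414.0, 209.0, 14.0, 17.0], 0.73)]
open_jar [([292.0, 216.0, 24.0, 19.0], 0.96), ([229.0, 189.0, 26.0, 30.0], 0.73)]
lidded_jar_a [([335.0, 223.0, 29.0, 29.0], 0.85), ([414.0, 209.0, 12.0, 20.0], 0.73), ([284.0, 228.0, 30.0, 46.0], 0.66)]
selector [([380.0, 248.0, 22.0, 25.0], 0.89)]
top 464.04746785129356 322.81896428389473 201.48977599692176 pos (array([0.4612, 0.4293, 1.4134]), array([ 0.0623, -0.0053, -0.998 ]))
tester [([369.0, 143.0, 92.0, 82.0], 0.9)]
bung [([419.0, 153.0, 7.0, 14.0], 0.46)]
open_jar [([194.0, 238.0, 28.0, 23.0], 0.65)]
lidded_jar_a [([334.0, 173.0, 24.0, 32.0], 0.98), ([329.0, 222.0, 26.0, 20.0], 0.79)]
selector [([424.0, 192.0, 13.0, 18.0], 0.71)]
wrist 309.70691628693146 325.22015799491686 201.49658943989996 pos (array([0.1991, 0.5971, 0.3854]), array([ 0.2316, -0.1076, -0.9668]))
tester []
bung []
open_jar [([305.0, 331.0, 46.0, 27.0], 0.85), ([471.0, 181.0, 69.0, 66.0], 0.67)]
lidded_jar_a [([237.0, 326.0, 48.0, 38.0], 0.83)]
selector []
```

Run:
```python
import cv2,numpy as np
s=cv2.imread("pics/raw_side.png");t=cv2.imread("pics/raw_top.png")
a=cv2.resize(s[130:330,180:500],(800,500));cv2.imwrite("pics/s1.png",a)
b=cv2.resize(t[110:290,170:490],(800,450));cv2.imwrite("pics/t1.png",b)
```

```text
(no output)
```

View pics/s1.png

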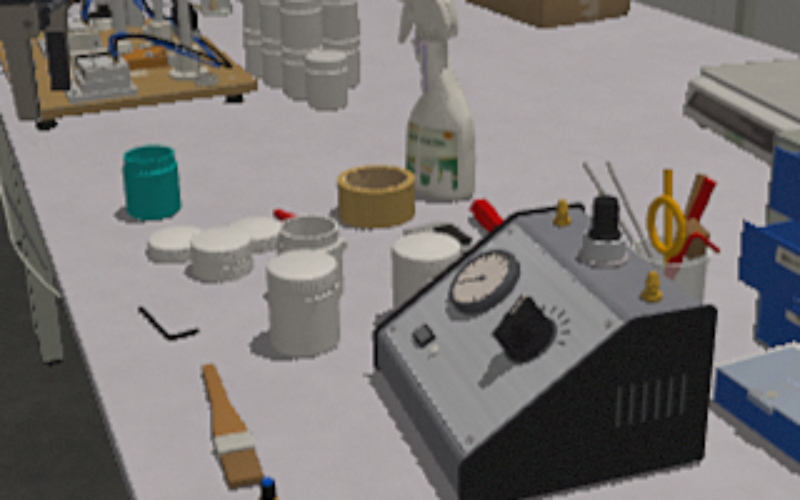

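View pics/t1.png

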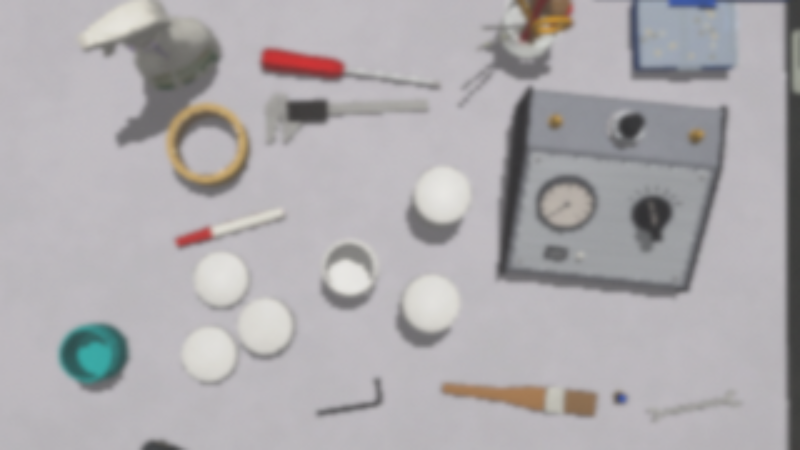

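Side crop: the bung grip is at about (605,215), the knob at (525,328) and the open jar at (312,240). In the top crop the open jar is at (350,270), the lidded jars at (442,195) and (431,303), the bung at (632,125) and the knob at (653,213).

Things that could be taken for the jar, in the top crop: lidded jars (442,195) and (431,303), loose lids (220,278), (265,325) and (209,354), the turquoise pot (93,352) and the tape ring (207,145). I choose (350,270), the white open-mouthed one in the group.

Run:
```python
from h import *
s,t=info("side"),info("top")
S=lambda u,v:(180+u*.4,130+v*.4)
T=lambda u,v:(170+u*.4,110+v*.4)
for n,a,b in[("bung",(605,215),(632,124)),("knob",(525,328),(653,213)),("jarmouth",(310,232),(350,267)),("barbL",(562,212),(556,121)),("barbR",(652,288),(697,135)),("lidB",(302,275),(431,303))]:
    print(n,*tri([ray(s,*S(*a)),ray(t,*T(*b))]))
o=telemetry.get_obs();print(o["eef_pos"],o["ee_rot"],o["ft_force"])
```

```text
bung [0.6558 0.1558 0.1796] [np.float64(0.0009501227423058409), np.float64(0.000950122742305925)]
knob [0.5641 0.1184 0.1147] [np.float64(0.0007045572088619609), np.float64(0.0007045572088618783)]
jarmouth [0.5013 0.4581 0.0733] [np.float64(0.001386501541581094), np.float64(0.0013865015415810914)]
barbL [0.6625 0.233  0.1519] [np.float64(0.001375094777939455), np.float64(0.0013750947779394588)]
barbR [0.6492 0.0778 0.1499] [np.float64(0.0006813177826116268), np.float64(0.000681317782611761)]
lidB [0.4608 0.3642 0.0735] [np.float64(0.0008825202189893385), np.float64(0.0008825202189893313)]
[0.2638 0.5666 0.2256] [[ 0.4221  0.9065 -0.    ]
 [ 0.9065 -0.4221  0.    ]
 [ 0.     -0.     -1.    ]] [-0.3872 -0.2476 -0.0481]
```

>>> apply_moves([
  [[-0.223,0.497,-0.075],[0,0,-0.352]],
  [[-0.223,0.497,-0.075],[0,0,-0.352]],
  [[-0.223,0.497,-0.075],[0,0,-0.352]],
  [[-0.223,0.497,-0.075],[0,0,-0.352]],
  [[-0.223,0.497,-0.075],[0,0,-0.352]],
  [[-0.223,0.497,-0.075],[0,0,-0.352]],
  [[-0.223,0.497,-0.075],[0,0,-0.352]],
  [[-0.223,0.497,-0.075],[0,0,-0.352]],
], gripper=-1)

```text
t: 1.7
eef_pos: [0.5223, 0.2675, 0.2803]
ee_rot: [[0.084, 0.996, 0.0], [0.996, -0.084, 0.0], [0.0, 0.0, -1.0]]
ft_force: [0.1, 0.4, 0.3]
opening: 1.002
```

```bash
cat > look.py <<'E'
from h import *
import sys,pickle
k=sys.argv[1];c=info("wrist");im=capture("wrist");save("w"+k,im);r={}
for t in sys.argv[2:]:
    m=masks_of(t,"wrist");r[t]=[(d["confidence"],d["box"],np.argwhere(d["pixels"]).mean(0)[::-1]) for d in m if d["pixels"].any()]
    for x in r[t]:print(t,round(x[0],2),np.round(x[1]).astype(int).tolist(),x[2])
pickle.dump((c,r,telemetry.get_obs()["eef_pos"]),open(f"l{k}.pkl","wb"))
E
python3 look.py 1 bung open_jar selector test_port
```

```text
bung 0.67 [160, 154, 177, 181] [258.5808 223.3563]
open_jar 0.95 [580, 68, 48, 40] [601.9745  89.7498]
open_jar 0.9 [434, 127, 63, 50] [465.381 150.875]
selector 0.7 [190, 210, 32, 38] [205.3815 229.121 ]
selector 0.67 [367, 186, 62, 65] [392.8865 216.3019]
test_port 0.68 [159, 156, 179, 177] [258.4055 222.4894]
```

>>> apply_moves([
  [[-0.103,0.107,-0.02],[0,0,0]],
  [[-0.103,0.107,-0.02],[0,0,0]],
  [[-0.103,0.107,-0.02],[0,0,0]],
  [[-0.103,0.107,-0.02],[0,0,0]],
  [[-0.103,0.107,-0.02],[0,0,0]],
  [[-0.103,0.107,-0.02],[0,0,0]],
])

```text
t: 2.55
eef_pos: [0.6179, 0.1594, 0.2992]
ee_rot: [[0.082, 0.997, -0.001], [0.997, -0.082, 0.0], [0.0, -0.001, -1.0]]
ft_force: [0.9, 0.4, 0.6]
opening: 1.001
```

```bash
python3 look.py 2 bung selector test_port
```

```text
bung 0.76 [309, 221, 37, 34] [326.8815 234.7684]
selector 0.76 [266, 116, 37, 41] [286.5018 138.9557]
test_port 0.56 [226, 81, 203, 174] [326.6864 164.9646]
```

View pics/w2.png

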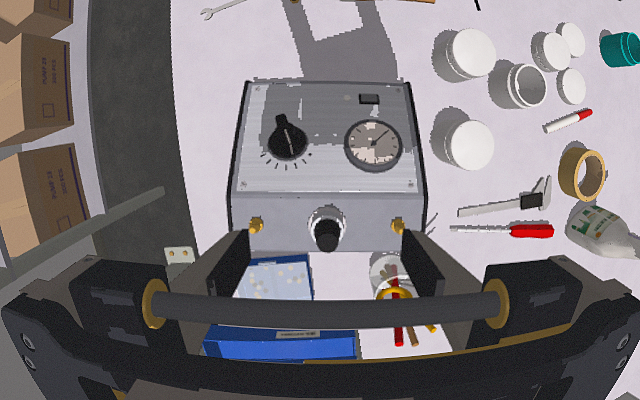

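w2 shows the bung at (327,236) over the collar at (327,217), the knob at (288,140) and barbs at (257,225) and (398,225). The open jar is at (518,86), with the lidded jars at (470,54) and (463,145).

Run:
```python
from h import *
import pickle
c,r,p=pickle.load(open("l2.pkl","rb"));s,t=info("side"),info("top")
for z in(.17,.18,.19):print(z,atz(c,327,236,z),atz(c,327,220,.16))
print("bung w+side+top",tri([ray(c,327,236),ray(s,422,216),ray(t,422.8,159.6)]))
print("knob",tri([ray(c,288,140),ray(s,390,261),ray(t,431,195)]))
print("jar mouth z.078",atz(c,518,86,.078),tri([ray(c,518,86),ray(s,304.5,222.5),ray(t,310,217)]))
print("barbs",atz(c,257,225,.155),atz(c,398,225,.155))
im=cv2.imread("pics/w2.png")
a=cv2.resize(im[190:265,290:365],(400,400),interpolation=cv2.INTER_CUBIC);b=cv2.resize(im[100:175,250:325],(400,400),interpolation=cv2.INTER_CUBIC)
cv2.imwrite("pics/c2.png",np.hstack([a,b]))
```

```text
0.17 [0.6582 0.1581 0.17  ] [0.6447 0.1593 0.16  ]
0.18 [0.6544 0.1584 0.18  ] [0.6447 0.1593 0.16  ]
0.19 [0.6505 0.1586 0.19  ] [0.6447 0.1593 0.16  ]
bung w+side+top (array([0.6557, 0.1569, 0.1792]), [np.float64(0.0017359174720127262), np.float64(0.0016889022928894878), np.float64(0.0009115593801613879)])
knob (array([0.5643, 0.1205, 0.1142]), [np.float64(0.002285794452868287), np.float64(0.00029077209028199495), np.float64(0.0021358025998563113)])
jar mouth z.078 [0.5032 0.4378 0.078 ] (array([0.5015, 0.4535, 0.0703]), [np.float64(0.008292798600029674), np.float64(0.0053294137444355495), np.float64(0.005473615346759837)])
barbs [0.6462 0.0851 0.155 ] [0.6584 0.2336 0.155 ]
```

View pics/c2.png

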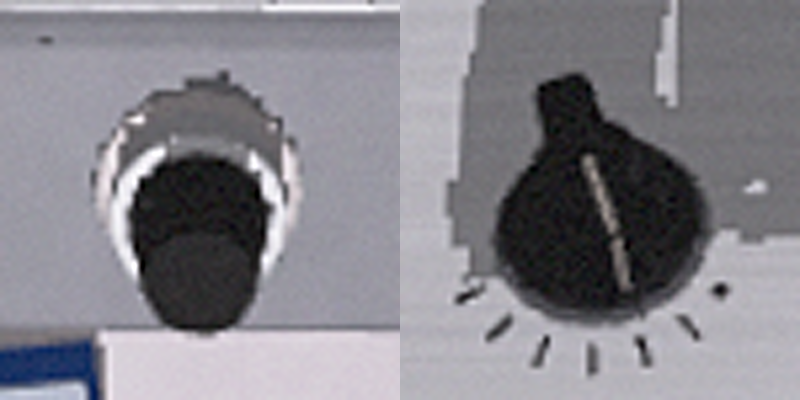

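The crop shows the bung cap at about (328.4,243) in w2. The knob's line points at the third tick from the broad off mark, which is range 2 (0.698), so it needs +0.698 rad.

```bash
cat >> h.py <<'E'
def go(P):
    o=telemetry.get_obs();R=np.array(o["ee_rot"]);d=np.array(P)-o["eef_pos"]
    print("t",o["t"],"pos",np.array(o["eef_pos"]),"tool delta",R.T@d,"F",np.array(o["ft_force"]));return R
E
python3 - <<'E'
from h import *
import pickle
c,r,p=pickle.load(open("l2.pkl","rb"))
print("cap",atz(c,328.4,242.9,.192),"ci now vs then",info("wrist")["extrinsics"][:3,3]-c["extrinsics"][:3,3])
print(atz(c,290+200*75/400,190+207*75/400,.163))
print(go([.655,.158,.2]))
E
```

```text
cap [0.6568 0.1594 0.192 ] ci now vs then [ 0.0005 -0.0008 -0.0004]
[0.6532 0.1591 0.163 ]
t 2.75 pos [0.6184 0.1589 0.2997] tool delta [0.0021 0.0366 0.0997] F [-0.0669 -0.3458 -0.9992]
[[ 0.0818  0.9966 -0.0003]
 [ 0.9966 -0.0818  0.0001]
 [ 0.     -0.0003 -1.    ]]
```

>>> apply_moves([
  [[0.003,0.037,0.04],[0,0,0]],
  [[0.003,0.037,0.085],[0,0,0]],
  [[0.003,0.037,0.085],[0,0,0]],
  [[0.003,0.037,0.085],[0,0,0]],
  [[0.003,0.037,0.085],[0,0,0]],
])

```text
t: 3.25
eef_pos: [0.657, 0.158, 0.2174]
ee_rot: [[0.083, 0.997, 0.003], [0.997, -0.083, 0.001], [0.001, 0.003, -1.0]]
ft_force: [0.4, 0.6, 0.5]
opening: 1.001
```

Run:
```python
from h import *
go([.655,.1585,.178])
c=info("wrist");im=capture("wrist")
o=telemetry.get_obs();R=np.array(o["ee_rot"]);p=np.array(o["eef_pos"])
u=proj(c,p+R@[0,0,.023]);print(u,"pred cap if centred",proj(c,[p[0],p[1],.192]))
x,y=map(int,u);a=im[y-60:y+60,x-80:x+80];save("c3",cv2.resize(a,(800,600),interpolation=cv2.INTER_CUBIC));print(x-80,y-60)
```

```text
t 3.25 pos [0.657  0.158  0.2174] tool delta [ 0.0003 -0.0022  0.0394] F [0.3842 0.628  0.539 ]
[324.7468 237.3944] pred cap if centred [324.7072 235.7168]
244 177
```

View pics/c3.png

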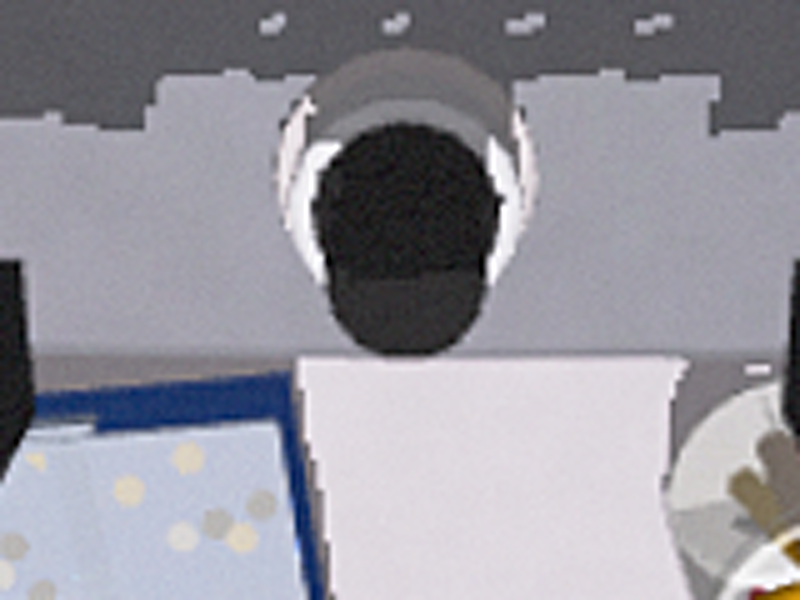

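c3 shows the bung cap centred at about (325.6,233.4), within 2 mm of the jaw axis, so I'm descending.

>>> apply_moves([
  [[0.0005,-0.002,0.015],[0,0,0]],
  [[0.0005,-0.002,0.03],[0,0,0]],
  [[0.0005,-0.002,0.039],[0,0,0]],
  [[0.0005,-0.002,0.039],[0,0,0]],
])

```text
t: 3.7
eef_pos: [0.6531, 0.1578, 0.1735]
ee_rot: [[0.084, 0.996, -0.003], [0.996, -0.084, -0.001], [-0.001, -0.003, -1.0]]
ft_force: [-1.1, -0.2, 0.0]
opening: 1.004
```

>>> apply_moves([
  [[0,0,0],[0,0,0]],
  [[0,0,0],[0,0,0]],
  [[0,0,0],[0,0,0]],
  [[0,0,0],[0,0,0]],
  [[0,0,0],[0,0,0]],
  [[0,0,0],[0,0,0]],
  [[0,0,0],[0,0,0]],
  [[0,0,0],[0,0,0]],
], gripper=1)

```text
t: 4.5
eef_pos: [0.6544, 0.1582, 0.1757]
ee_rot: [[0.084, 0.996, 0.0], [0.996, -0.084, -0.0], [-0.0, 0.0, -1.0]]
ft_force: [-0.4, -0.2, -0.3]
opening: 0.329
```

>>> apply_moves([
  [[0,0,0],[0,0,0]],
  [[0,0,0],[0,0,0]],
  [[0,0,0],[0,0,0]],
  [[0,0,0],[0,0,0]],
])

```text
t: 4.9
eef_pos: [0.6544, 0.158, 0.1757]
ee_rot: [[0.084, 0.996, -0.0], [0.996, -0.084, -0.0], [-0.0, -0.0, -1.0]]
ft_force: [0.2, -1.0, 1.6]
opening: 0.236
```

>>> apply_moves([
  [[-0.0011,0,0],[0,0.07,0]],
  [[-0.0021,0,-0.0002],[0,0.13,0]],
  [[-0.0012,0,-0.0006],[0,0.07,0]],
  [[0,0,-0.0009],[0,0,0]],
  [[0.0012,0,-0.0012],[0,-0.07,0]],
  [[0.0023,0,-0.0014],[0,-0.13,0]],
  [[0.0012,0,-0.0018],[0,-0.07,0]],
  [[0,0,-0.002],[0,0,0]],
])

```text
t: 5.7
eef_pos: [0.6549, 0.1585, 0.1785]
ee_rot: [[0.081, 0.997, 0.002], [0.997, -0.081, -0.0], [0.0, 0.002, -1.0]]
ft_force: [4.4, -5.1, -8.2]
opening: 0.227
```

>>> apply_moves([
  [[-0.0013,0,-0.0002],[0,0.07,0]],
  [[-0.0024,0,-0.0004],[0,0.13,0]],
  [[-0.0014,0,-0.0008],[0,0.07,0]],
  [[0,0,-0.0011],[0,0,0]],
  [[0.0014,0,-0.0014],[0,-0.07,0]],
  [[0.0026,0,-0.0017],[0,-0.13,0]],
  [[0.0014,0,-0.0021],[0,-0.07,0]],
  [[0,0,-0.0024],[0,0,0]],
])

```text
t: 6.5
eef_pos: [0.6539, 0.1584, 0.1795]
ee_rot: [[0.081, 0.997, -0.001], [0.997, -0.081, -0.0], [-0.0, -0.001, -1.0]]
ft_force: [0.3, -5.5, -5.5]
opening: 0.232
```

>>> apply_moves([
  [[-0.0014,0,-0.0002],[0,0.07,0]],
  [[-0.0027,0,-0.0004],[0,0.13,0]],
  [[-0.0015,0,-0.0008],[0,0.07,0]],
  [[0,0,-0.0011],[0,0,0]],
  [[0.0015,0,-0.0014],[0,-0.07,0]],
  [[0.0029,0,-0.0017],[0,-0.13,0]],
  [[0.0016,0,-0.0021],[0,-0.07,0]],
  [[0,0,-0.0024],[0,0,0]],
])

```text
t: 7.3
eef_pos: [0.654, 0.1583, 0.182]
ee_rot: [[0.081, 0.997, -0.001], [0.997, -0.081, -0.001], [-0.001, -0.001, -1.0]]
ft_force: [2.3, -3.7, -8.7]
opening: 0.229
```

Run:
```python
from h import *
import cv2
im=capture("side");a=im[190:290,320:480];save("s4",cv2.resize(a,(800,500),interpolation=cv2.INTER_CUBIC))
o=telemetry.get_obs();print(o["t"],o["eef_pos"],o["ft_force"])
```

```text
7.35 [0.654  0.1574 0.1823] [-1.6035  3.5843 -9.0784]
```

View pics/s4.png

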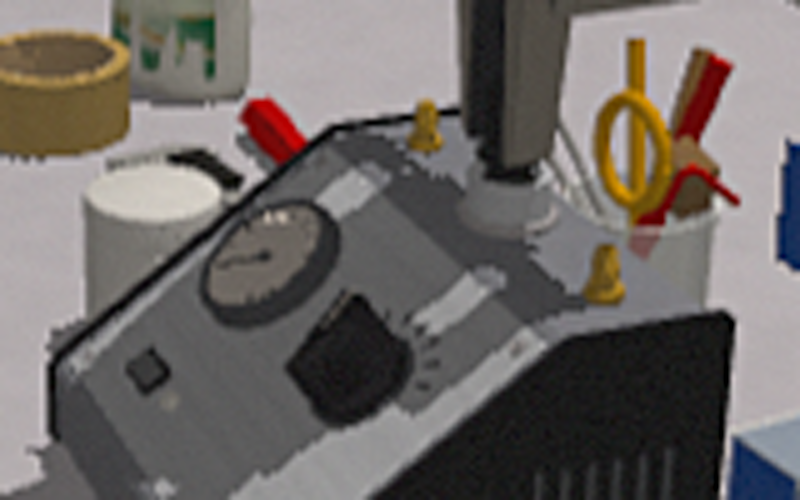

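s4: the flange sits a little above the collar at (507,185), the tester stands level, and the force is about 9 N. I'll keep rocking.

>>> apply_moves([
  [[-0.0016,0,-0.0002],[0,0.07,0]],
  [[-0.003,0,-0.0004],[0,0.13,0]],
  [[-0.0017,0,-0.0008],[0,0.07,0]],
  [[0,0,-0.0011],[0,0,0]],
  [[0.0017,0,-0.0014],[0,-0.07,0]],
  [[0.0032,0,-0.0017],[0,-0.13,0]],
  [[0.0017,0,-0.0021],[0,-0.07,0]],
  [[0,0,-0.0024],[0,0,0]],
])

```text
t: 8.15
eef_pos: [0.6542, 0.1578, 0.1843]
ee_rot: [[0.081, 0.997, -0.001], [0.997, -0.081, -0.003], [-0.003, -0.0, -1.0]]
ft_force: [1.3, -6.6, -0.9]
opening: 0.236
```

>>> apply_moves([
  [[-0.0018,0,-0.0002],[0,0.07,0]],
  [[-0.0033,0,-0.0004],[0,0.13,0]],
  [[-0.0018,0,-0.0008],[0,0.07,0]],
  [[0,0,-0.0011],[0,0,0]],
  [[0.0019,0,-0.0014],[0,-0.07,0]],
  [[0.0035,0,-0.0017],[0,-0.13,0]],
  [[0.0019,0,-0.0021],[0,-0.07,0]],
  [[0,0,-0.0024],[0,0,0]],
])

```text
t: 8.95
eef_pos: [0.6547, 0.1577, 0.1885]
ee_rot: [[0.081, 0.997, 0.001], [0.997, -0.081, -0.002], [-0.002, 0.001, -1.0]]
ft_force: [-2.5, -4.4, 6.8]
opening: 0.233
```

>>> apply_moves([
  [[-0.002,0,-0.0002],[0,0.07,0]],
  [[-0.0036,0,-0.0004],[0,0.13,0]],
  [[-0.002,0,-0.0008],[0,0.07,0]],
  [[0,0,-0.0011],[0,0,0]],
  [[0.0021,0,-0.0014],[0,-0.07,0]],
  [[0.0038,0,-0.0017],[0,-0.13,0]],
  [[0.0021,0,-0.0021],[0,-0.07,0]],
  [[0,0,-0.0024],[0,0,0]],
])

```text
t: 9.75
eef_pos: [0.6546, 0.16, 0.1898]
ee_rot: [[0.081, 0.997, 0.001], [0.997, -0.081, 0.001], [0.001, 0.001, -1.0]]
ft_force: [0.4, 0.6, -0.1]
opening: 0.227
```

The bung is free: it has risen 14 mm and the force is near zero. Lifting.

>>> apply_moves([
  [[0,0,-0.005],[0,0,0]],
  [[0,0,-0.015],[0,0,0]],
  [[0,0,-0.03],[0,0,0]],
  [[0,0,-0.06],[0,0,0]],
  [[0,0,-0.09],[0,0,0]],
  [[0.03,-0.02,-0.1],[0,0,0]],
  [[0.07,-0.04,-0.1],[0,0,0]],
  [[0.11,-0.06,-0.1],[0,0,0]],
])

```text
t: 10.55
eef_pos: [0.6037, 0.2742, 0.2922]
ee_rot: [[0.085, 0.996, 0.003], [0.996, -0.085, -0.0], [0.0, 0.003, -1.0]]
ft_force: [0.2, 0.0, -0.8]
opening: 0.233
```

Run:
```python
from h import *
go([.46,.44,.26])
```

```text
t 10.55 pos [0.6037 0.2742 0.2922] tool delta [ 0.153  -0.1574  0.0317] F [ 0.157   0.0153 -0.8478]
```

>>> apply_moves([
  [[0.035,-0.035,0],[0,0,0]],
  [[0.07,-0.07,0.01],[0,0,0]],
  [[0.105,-0.105,0.02],[0,0,0]],
  [[0.14,-0.14,0.03],[0,0,0]],
  [[0.153,-0.157,0.03],[0,0,0]],
  [[0.153,-0.157,0.03],[0,0,0]],
  [[0.153,-0.157,0.03],[0,0,0]],
])

```text
t: 11.25
eef_pos: [0.4602, 0.439, 0.2609]
ee_rot: [[0.082, 0.997, 0.002], [0.997, -0.082, -0.0], [0.0, 0.002, -1.0]]
ft_force: [0.3, -0.1, -0.9]
opening: 0.23
```

```bash
python3 look.py 5 open_jar lidded_jar_a
python3 - <<'E'
from h import *
import pickle
c,r,p=pickle.load(open("l5.pkl","rb"))
for k in r:
  for x in r[k]:
    b=x[1];print(k,round(x[0],2),atz(c,b[0]+b[2]/2,b[1]+b[3]/2,.06))
s,t=info("side"),info("top");print(proj(c,[.5013,.4581,.078]))
go([.5013,.4581,.11])
E
```

```text
open_jar 0.98 [320, 179, 55, 52] [346.7463 204.9237]
open_jar 0.74 [513, 95, 62, 51] [543.8662 121.668 ]
lidded_jar_a 0.82 [233, 154, 66, 66] [266.303  186.4155]
lidded_jar_a 0.82 [249, 241, 32, 30] [263.337  254.8621]
lidded_jar_a 0.5 [304, 227, 44, 58] [324.8122 253.5394]
open_jar 0.98 [0.491  0.4646 0.06  ]
open_jar 0.74 [0.3938 0.7487 0.06  ]
lidded_jar_a 0.82 [0.4601 0.3683 0.06  ]
lidded_jar_a 0.82 [0.5501 0.3538 0.06  ]
lidded_jar_a 0.5 [0.5556 0.4333 0.06  ]
[344.1786 218.0961]
t 11.4 pos [0.4612 0.4377 0.2604] tool delta [0.0237 0.0381 0.1505] F [ 0.2463  0.3791 -0.5155]
```

View pics/w5.png

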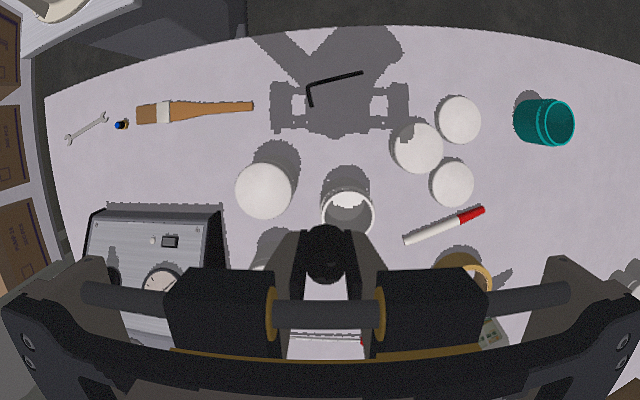

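w5: the open jar's mouth ring is centred at about (348,214), which gives roughly (0.498,0.461). The lidded jars are at (264,190) and behind the fingers, and the bung is still between the fingers.

>>> apply_moves([
  [[0.026,0.0345,0.0],[0,0,0]],
  [[0.026,0.0345,0.04],[0,0,0]],
  [[0.026,0.0345,0.08],[0,0,0]],
  [[0.026,0.0345,0.12],[0,0,0]],
  [[0.026,0.0345,0.13],[0,0,0]],
  [[0.026,0.0345,0.13],[0,0,0]],
  [[0.026,0.0345,0.13],[0,0,0]],
])

```text
t: 12.1
eef_pos: [0.4981, 0.4618, 0.1317]
ee_rot: [[0.084, 0.996, 0.002], [0.996, -0.084, 0.001], [0.002, 0.002, -1.0]]
ft_force: [0.1, 0.6, 0.3]
opening: 0.231
```

Run:
```python
from h import *
go([.498,.461,.095])
c=info("wrist");w=capture("wrist");s=capture("side")
a=cv2.resize(w[150:310,230:440],(400,305));b=cv2.resize(s[170:270,250:382],(400,305),interpolation=cv2.INTER_CUBIC)
save("c6",np.hstack([a,b]))
```

```text
t 12.1 pos [0.4981 0.4618 0.1317] tool delta [-0.0008 -0.      0.0367] F [0.0637 0.6476 0.2682]
```

View pics/c6.png

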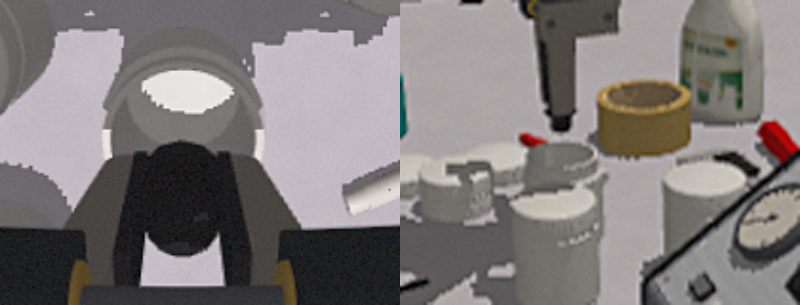

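c6: the bung is lined up with the jar's mouth in both views (wrist 182 against 183; side 562 against 562). Lowering and releasing.

>>> apply_moves([
  [[0,0,0.015],[0,0,0]],
  [[0,0,0.03],[0,0,0]],
  [[0,0,0.037],[0,0,0]],
  [[0,0,0.037],[0,0,0]],
  [[0,0,0.037],[0,0,0]],
])

```text
t: 12.7
eef_pos: [0.4966, 0.4613, 0.0923]
ee_rot: [[0.084, 0.997, -0.001], [0.997, -0.084, -0.001], [-0.001, -0.0, -1.0]]
ft_force: [-0.4, 0.2, -1.0]
opening: 0.232
```

>>> apply_moves([
  [[0,0,0],[0,0,0]],
  [[0,0,0],[0,0,0]],
  [[0,0,0],[0,0,0]],
  [[0,0,0],[0,0,0]],
  [[0,0,0],[0,0,0]],
  [[0,0,0],[0,0,0]],
], gripper=0.1)

```text
t: 13.3
eef_pos: [0.4967, 0.4614, 0.0928]
ee_rot: [[0.084, 0.996, 0.0], [0.996, -0.084, 0.0], [0.0, 0.0, -1.0]]
ft_force: [-0.4, -0.2, 1.1]
opening: 0.447
```

>>> apply_moves([
  [[0,0,-0.03],[0,0,0]],
  [[0,0,-0.07],[0,0,0]],
  [[0,0,-0.12],[0,0,0]],
  [[0,0,-0.16],[0,0,0]],
  [[0,-0.04,-0.17],[0,0,0]],
  [[0,-0.04,-0.17],[0,0,0]],
])

```text
t: 13.9
eef_pos: [0.4547, 0.4657, 0.2657]
ee_rot: [[0.083, 0.997, 0.001], [0.997, -0.083, 0.003], [0.003, 0.001, -1.0]]
ft_force: [0.3, -1.4, -0.6]
opening: 0.449
```

Run:
```python
from h import *
go([.498,.461,.095])
w=capture("wrist");s=capture("side");t=capture("top")
a=cv2.resize(w[140:300,230:440],(400,305));b=cv2.resize(s[170:270,250:382],(400,305),interpolation=cv2.INTER_CUBIC);
save("c7",np.hstack([a,b]))
```

```text
t 13.9 pos [0.4547 0.4657 0.2657] tool delta [-0.0017  0.0433  0.1707] F [ 0.3143 -1.4194 -0.6304]
```

View pics/c7.png

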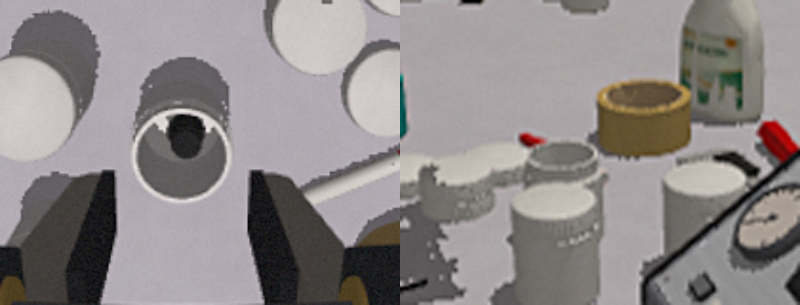

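c7: the bung is inside the open jar, seen at (185,135), and the jars are undisturbed. Now the knob.

```bash
cat > knob.py <<'E'
from h import *
from scipy.spatial.transform import Rotation as Ro
import pickle
psi=-.083;Rt=Ro.from_euler("z",psi).as_matrix()
port=np.array([.6545,.1582,0]);O=port-Rt@[.066,0,0]
a=np.radians(35);n=Rt@[-np.sin(a),0,np.cos(a)];u=Rt@[np.cos(a),0,np.sin(a)];l=Rt@[0,1,0]
P0=O+Rt@[-.1035,0,.046]
def onplane(ci,px,h):
    o,d=ray(ci,*px);return o+d*((P0+h*n-o)@n)/(d@n)
def tool(phi): # phi pointer angle left of upslope
    x=np.cos(phi)*l-np.sin(phi)*u;z=-n;return np.c_[x,np.cross(z,x),z]
def goP(P,phi):
    o=telemetry.get_obs();R=np.array(o["ee_rot"]);p=np.array(o["eef_pos"])
    print("t",o["t"],"q",np.array(o["qpos"]),"delta",R.T@(P-p),"rot",Ro.from_matrix(R.T@tool(phi)).as_rotvec(),"F",np.array(o["ft_force"]))
E
python3 - <<'E'
from knob import *
c,r,p=pickle.load(open("l2.pkl","rb"));s,t=info("side"),info("top")
K=[onplane(c,(287.9,140.9),4),] if 0 else []
A=onplane(c,(287.9,140.9),.006);print("skirt w2",A,"local",Rt.T@(A-O))
B=onplane(s,(390.5,262),.01);print("side",B,Rt.T@(B-O))
C=onplane(t,(431,195),.02);print("top",C,Rt.T@(C-O))
X=np.array([.5643,.1205,.1142]);print("height above panel of tri pt",(X-P0)@n)
for b in ([.6625,.233],[.6492,.0778]):print(Rt.T@(np.array([*b,0])-O))
K=A-.006*n
goP(K+.10*n,np.radians(20));print("K",K,"TCP hover",K+.10*n)
E
```

```text
skirt w2 [0.5644 0.122  0.1112] local [-0.0208 -0.0436  0.1112]
side [0.5623 0.1147 0.1151] [-0.0223 -0.051   0.1151]
top [0.5642 0.1219 0.1282] [-0.021  -0.0437  0.1282]
height above panel of tri pt 0.008410735567545156
[0.0678 0.0752 0.    ]
[ 0.0674 -0.0806  0.    ]
t 14.05 q [ 0.7917  0.3641  1.5334 -0.0003  1.2443 -0.6958] delta [-0.3325  0.0817  0.0743] rot [-0.6046 -0.1061 -0.3382] F [ 0.1194  0.0603 -0.1803]
K [0.5678 0.1217 0.1063] TCP hover [0.5107 0.1265 0.1882]
```

>>> apply_moves([
  [[-0.05,0.01,0],[-0.075,-0.013,-0.042]],
  [[-0.1,0.02,0],[-0.15,-0.026,-0.084]],
  [[-0.145,0.035,0],[-0.226,-0.04,-0.127]],
  [[-0.19,0.045,0],[-0.302,-0.053,-0.169]],
  [[-0.235,0.06,0.0],[-0.378,-0.066,-0.211]],
  [[-0.28,0.07,0.02],[-0.453,-0.08,-0.254]],
  [[-0.32,0.08,0.04],[-0.529,-0.093,-0.296]],
  [[-0.333,0.082,0.06],[-0.605,-0.106,-0.338]],
])

```text
t: 14.85
eef_pos: [0.5104, 0.1234, 0.2037]
ee_rot: [[-0.195, 0.801, 0.566], [0.961, 0.271, -0.052], [-0.196, 0.534, -0.823]]
ft_force: [-0.0, -1.8, 0.5]
opening: 0.449
```

>>> apply_moves([
  [[0,0,0],[0,0,0]],
  [[0,0,0],[0,0,0]],
  [[0,0,0],[0,0,0]],
])

```text
t: 15.15
eef_pos: [0.513, 0.1279, 0.2065]
ee_rot: [[-0.194, 0.801, 0.566], [0.962, 0.268, -0.05], [-0.192, 0.535, -0.823]]
ft_force: [-0.8, 0.6, 0.3]
opening: 0.448
```

Run:
```python
from knob import *
K=np.array([.5675,.121,.106])
goP(K+.06*n,np.radians(20))
c=info("wrist");im=capture("wrist");pickle.dump(c,open("k1.pkl","wb"))
for h in(0,.006,.031):print(h,proj(c,K+h*n),proj(c,K+h*n+.0215*(np.cos(.349)*u+np.sin(.349)*l)))
x,y=map(int,proj(c,K+.015*n));x0,y0=x-60,y-45;print(x0,y0)
save("c8",cv2.resize(im[y0:y0+90,x0:x0+120],(800,600),interpolation=cv2.INTER_CUBIC))
for d in find_in("selector","wrist"):print(d)
```

```text
t 15.15 q [ 0.4273  0.0234  2.2642 -0.7593  0.4193 -0.765 ] delta [ 0.002  -0.0124  0.0539] rot [-0.0068  0.0007 -0.0087] F [-0.8288  0.6328  0.2734]
0 [327.3915 187.3148] [327.5467 210.2057]
0.006 [327.4337 188.7007] [327.5908 212.0427]
0.031 [327.6305 195.1762] [327.795  220.5869]
267 145
{'box': [301.9, 158.9, 45.6, 55.2], 'confidence': 0.95}
```

View pics/c8.png

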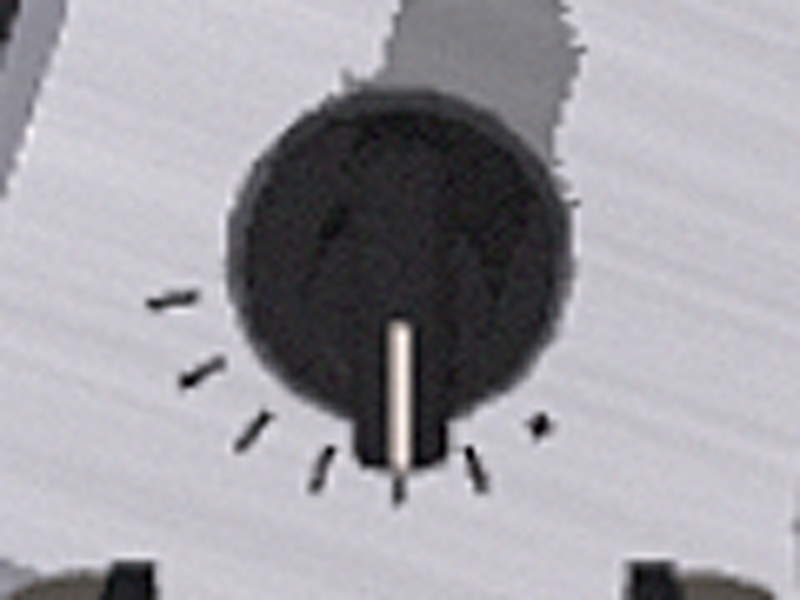

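c8: the pointer is vertical in the image at (398,470), on the tick for range 2. The off dot is at (540,427) and range 4 is at (253,432). The skirt centre is at (400,255).

Run:
```python
from knob import *
c2=pickle.load(open("l2.pkl","rb"))[0];k=pickle.load(open("k1.pkl","rb"))
X,e=tri([ray(c2,287.9,140.9),ray(k,327,183.2)]);print(X,e,"h",(X-P0)@n,Rt.T@(X-O))
Y=onplane(k,(327,183.2),.006);K2=Y-.006*n;print("K2",K2)
K=np.array([.5675,.121,.106])
for h in(.006,):
  for d in((l,-l,u,-u)):print(proj(k,K2+h*n+.0215*d))
p=np.cos(.349)*u+np.sin(.349)*l
q=np.cos(.349)*l-np.sin(.349)*u
print("bar end",proj(k,K2+.031*n+.0215*p),[proj(k,K2+.031*n+.0215*p+s*.00625*q) for s in(1,-1)])
X3,e=tri([ray(k,327,215.2),ray(info("side"),0,0)]) if 0 else (0,0)
goP(K2+.06*n,.349)
```

```text
[0.5649 0.1203 0.1035] [np.float64(0.0006942520620390951), np.float64(0.0006942520620391158)] h -0.0007041774744169233 [-0.0202 -0.0452  0.1035]
K2 [0.5635 0.1193 0.1035]
[349.8223 191.1857]
[303.9058 175.1974]
[318.9517 205.4205]
[335.2945 160.354 ]
bar end [327.3337 214.8476] [array([334.9617, 214.7839]), array([319.7044, 214.906 ])]
t 15.25 q [ 0.4277  0.0229  2.2649 -0.7615  0.4186 -0.7635] delta [ 0.0015 -0.0174  0.054 ] rot [-0.0058  0.0006 -0.0077] F [ 0.2406  0.5178 -0.3026]
```

>>> apply_moves([
  [[0.001,-0.008,0.02],[0,0,0]],
  [[0.001,-0.016,0.04],[-0.006,0,-0.008]],
  [[0.001,-0.016,0.06],[-0.006,0,-0.008]],
  [[0.001,-0.016,0.066],[-0.006,0,-0.008]],
  [[0.001,-0.016,0.066],[-0.006,0,-0.008]],
  [[0.001,-0.016,0.066],[-0.006,0,-0.008]],
])

```text
t: 15.85
eef_pos: [0.5364, 0.1204, 0.1428]
ee_rot: [[-0.201, 0.796, 0.571], [0.959, 0.278, -0.049], [-0.198, 0.538, -0.819]]
ft_force: [1.1, 0.4, 0.5]
opening: 0.451
```

Run:
```python
from knob import *
K2=np.array([.5635,.1193,.1035]);p=np.cos(.349)*u+np.sin(.349)*l
goP(K2+.021*n,.349)
c=info("wrist");im=capture("wrist");pickle.dump(c,open("k2.pkl","wb"))
print("pred skirt",proj(c,K2+.006*n),"barend",proj(c,K2+.031*n+.0215*p),"bar c",proj(c,K2+.031*n))
o=telemetry.get_obs();R=np.array(o["ee_rot"]);pp=np.array(o["eef_pos"]);print("tool axis at skirt lvl",proj(c,pp+R[:,2]*.042))
x,y=map(int,proj(c,K2+.015*n));x0,y0=x-80,y-60;print(x0,y0)
save("c9",cv2.resize(im[y0:y0+120,x0:x0+160],(800,600),interpolation=cv2.INTER_CUBIC))
```

```text
t 15.85 q [ 0.3832  0.1842  2.2895 -1.1842  0.2838 -0.3602] delta [0.0012 0.0001 0.0267] rot [-0.0006  0.0016  0.0013] F [1.0662 0.3513 0.4914]
pred skirt [326.8741 226.6526] barend [326.8949 271.2667] bar c [327.0197 240.1999]
tool axis at skirt lvl [324.9978 226.4972]
246 171
```

View pics/c9.png

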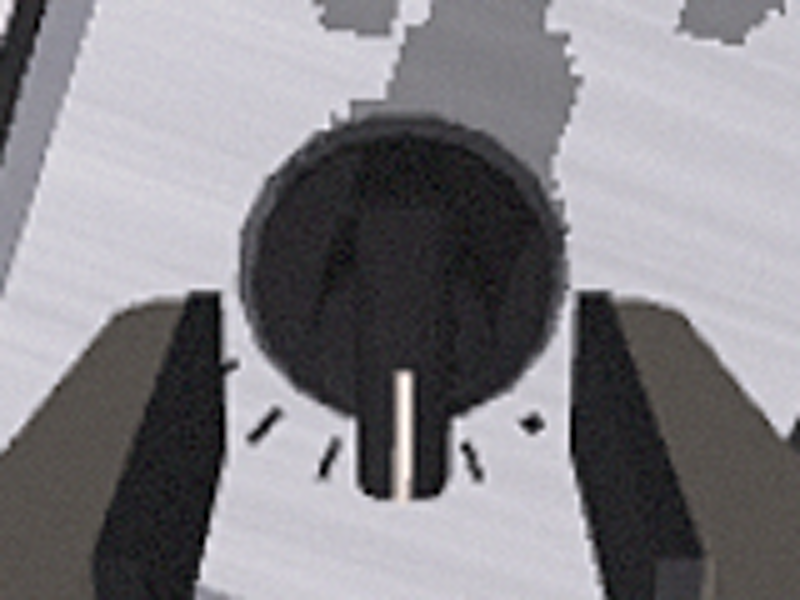

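c9: the knob bar is centred between the fingers (404 against 399), and the line still points at the range 2 tick. Joint 4 is near its limit, so I'm tilting the tool 0.08 rad about the jaw axis for the last bit.

>>> apply_moves([
  [[0.001,0,0.0],[0.04,0,0]],
  [[0.001,0,0.0],[0.08,0,0]],
  [[0.001,0,0.01],[0.08,0,0]],
  [[0.001,0,0.018],[0.08,0,0]],
  [[0.001,0,0.025],[0.08,0,0]],
  [[0.001,0,0.025],[0.08,0,0]],
  [[0.001,0,0.025],[0.08,0,0]],
])

```text
t: 16.6
eef_pos: [0.5498, 0.1198, 0.1221]
ee_rot: [[-0.202, 0.839, 0.506], [0.959, 0.273, -0.071], [-0.198, 0.471, -0.86]]
ft_force: [-0.5, 0.6, 0.4]
opening: 0.454
```

Run:
```python
from knob import *
goP(np.array([.5635,.1193,.1035])+.023*n,.349)
```

```text
t 16.6 q [ 0.3656  0.2467  2.2231 -0.9286  0.3142 -0.6205] delta [0.0004 0.0007 0.    ] rot [-0.0807  0.0016  0.0014] F [-0.4877  0.5711  0.4396]
```

In place, with joint 4 clear of its limit. Closing.

>>> apply_moves([
  [[0,0,0],[0,0,0]],
  [[0,0,0],[0,0,0]],
  [[0,0,0],[0,0,0]],
  [[0,0,0],[0,0,0]],
  [[0,0,0],[0,0,0]],
  [[0,0,0],[0,0,0]],
  [[0,0,0],[0,0,0]],
], gripper=1)

```text
t: 17.3
eef_pos: [0.5499, 0.1196, 0.1217]
ee_rot: [[-0.202, 0.839, 0.506], [0.959, 0.274, -0.071], [-0.198, 0.471, -0.86]]
ft_force: [-3.2, 0.4, 5.0]
opening: 0.135
```

>>> apply_moves([
  [[0,0,0],[0,0.007,0.09]],
  [[0,0,0],[0,0.014,0.18]],
  [[0,0,0],[0,0.021,0.27]],
  [[0,0,0],[0,0.028,0.35]],
  [[0,0,0],[0,0.028,0.35]],
  [[0,0,0],[0,0.028,0.35]],
])

```text
t: 17.9
eef_pos: [0.5498, 0.1203, 0.1216]
ee_rot: [[0.084, 0.859, 0.504], [0.996, -0.072, -0.042], [0.0, 0.506, -0.862]]
ft_force: [-4.7, 5.2, 3.7]
opening: 0.13
```

Run:
```python
from knob import *
goP(np.array([.5635,.1193,.1035])+.023*n,-.349);o=telemetry.get_obs();print(o["moment"],-n@np.array(o["moment"]),o["opening"])
```

```text
t 17.9 q [ 0.3426  0.242   2.2285 -0.8726  0.2765 -0.3437] delta [ 0.0001  0.0008 -0.0004] rot [-0.0794  0.0142  0.3479] F [-4.7313  5.2097  3.6774]
[0.6509 0.5246 0.3117] 0.09182671970474254 0.13013303536152385
```

Exactly one click so far. Now the second.

>>> apply_moves([
  [[0,0,0],[0,0.007,0.09]],
  [[0,0,0],[0,0.014,0.18]],
  [[0,0,0],[0,0.021,0.27]],
  [[0,0,0],[0,0.028,0.35]],
  [[0,0,0],[0,0.028,0.35]],
  [[0,0,0],[0,0.028,0.35]],
])

```text
t: 18.5
eef_pos: [0.5501, 0.1211, 0.1217]
ee_rot: [[0.358, 0.781, 0.511], [0.912, -0.409, -0.014], [0.199, 0.471, -0.859]]
ft_force: [-4.1, 7.9, 3.0]
opening: 0.13
```

Run:
```python
from knob import *
goP(np.array([.5635,.1193,.1035])+.023*n,-.349);o=telemetry.get_obs();print(-n@np.array(o["moment"]),o["opening"])
```

```text
t 18.5 q [ 0.3224  0.2375  2.239  -0.8547  0.234  -0.0277] delta [-0.0004  0.0008 -0.0004] rot [-0.0801 -0.0014 -0.0026] F [-4.0501  7.8959  3.0049]
0.08468258714540838 0.1300804591388871
```

>>> apply_moves([
  [[0,0,0],[0,0,0]],
  [[0,0,0],[0,0,0]],
  [[0,0,0],[0,0,0]],
  [[0,0,0],[0,0,0]],
  [[0,0,0],[0,0,0]],
  [[0,0,0],[0,0,0]],
], gripper=0.1)

```text
t: 19.1
eef_pos: [0.5498, 0.1195, 0.1215]
ee_rot: [[0.36, 0.781, 0.51], [0.912, -0.41, -0.017], [0.196, 0.471, -0.86]]
ft_force: [0.3, 0.7, -0.4]
opening: 0.448
```

>>> apply_moves([
  [[0,0,-0.01],[0,0,0]],
  [[0,0,-0.025],[0,0,0]],
  [[0,0,-0.045],[0,0,0]],
  [[0,0,-0.07],[0,0,0]],
  [[0,0,-0.09],[0,0,0]],
  [[0,0,-0.11],[0,0,0]],
  [[0,0,-0.12],[0,0,0]],
  [[0,0,-0.12],[0,0,0]],
])

```text
t: 19.9
eef_pos: [0.4888, 0.1218, 0.2259]
ee_rot: [[0.36, 0.78, 0.512], [0.912, -0.41, -0.016], [0.197, 0.473, -0.859]]
ft_force: [-0.5, -0.3, 0.3]
opening: 0.449
```

Run:
```python
from knob import *
c=info("wrist");im=capture("wrist");t=capture("top");s=capture("side");K2=np.array([.5635,.1193,.1035])
go([.5,.1,.2])
x,y=map(int,proj(c,K2+.015*n))
a=cv2.resize(im[y-45:y+45,x-60:x+60],(400,300),interpolation=cv2.INTER_CUBIC)
b=cv2.resize(t[140:260,280:440],(400,300),interpolation=cv2.INTER_CUBIC)
d=cv2.resize(s[180:300,260:473],(800,450)[:1]+(300,) if 0 else (532,300),interpolation=cv2.INTER_CUBIC)
d=np.hstack([d,np.zeros((300,268,3),np.uint8)])
save("c10",np.vstack([np.hstack([a,b]),d]))
```

```text
t 20.05 pos [0.4886 0.1215 0.224 ] tool delta [-0.0202  0.0064  0.0268] F [-0.5308 -0.5602  0.0482]
```

View pics/c10.png

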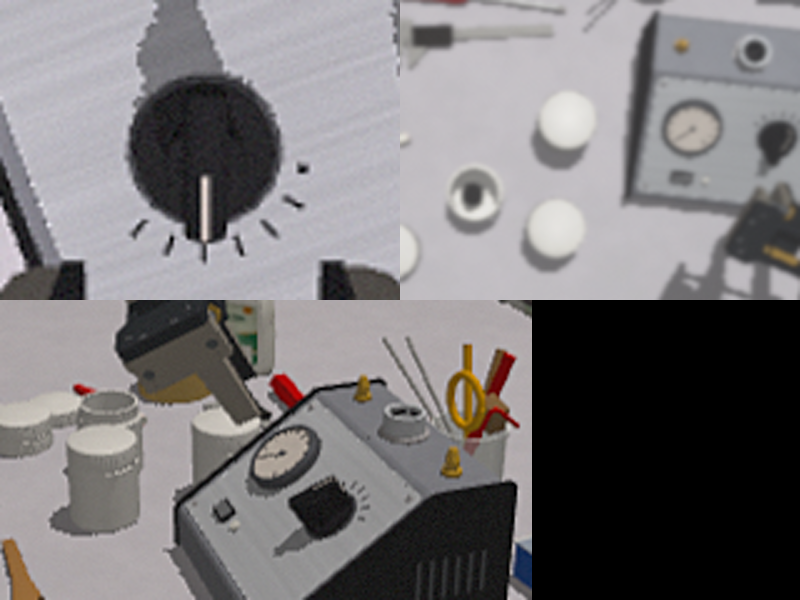

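c10: the pointer sits on the fifth mark counting the off dot at (303,168) as the first, so it is at range 4 (205,250). The bung is in the open jar at (473,193), the jars and tester are upright, and the gripper is clear.

```bash
python3 -c "
from cell import workorder;print(workorder.hand_in())"
```

```text
the job is handed in; nothing more can be done
None
```

I rocked the bung out of the test port, dropped it into the open white jar, and turned the selector two clicks clockwise, from range 2 to range 4. I then let go, backed off and handed the job in at about 20 s of the 62 s allowed. The hand-in gives no verdict, so the result rests on my own checks.

- **Bung:** I rocked it about ±7 degrees over six cycles. The wrist force read about 9 N or less at the end of each cycle, and near zero once the bung had risen 14 mm. The last pictures show it inside the open jar.
- **Tester and jars:** In the last pictures the tester looks level and all three jars are upright. I saw no sign that the tester had been lifted or dragged, but I judged this by eye, not by measuring it.
- **Selector:** The pointer sits on the tick for range 4 after letting go, and the gripper is clear of everything.

Two measurements disagreed along the way:
- **Open jar:** an early wide-angle wrist reading of its position was 20 mm off the other cameras, so I measured it again from closer before dropping the bung.
- **Knob:** two estimates of its position differed by about 4 to 5 mm, so I used a closer view, which matched in the next picture.

Joint 4 was also close to its limit at the knob, so I tilted the tool 0.08 rad about the jaw axis to stay within range.

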